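# Set the plate gauge to its mark and lock it

## Robot

A 6-joint arm with a two-finger parallel gripper is mounted at the origin on a cart in front of the work surface, level with it; the furniture and walls round the work are solid. World frame = base frame: x ahead of the robot, y to its left, z up, the work surface at z = 0. Lengths are in m, angles in degrees, forces in N, time in s.
With the tool pointing down it reaches from about 0.375 to 0.925 m from the base axis. Payload 5.7 kg.
Tool frame: the origin (TCP) lies between the finger pads; the fingertips stand 19 mm ahead of it and the grasp point (between the pads) is the TCP; z points along the fingers, y is the line along which they close (so a half turn about z gives the same grasp; the last joint's range is limited). The gripper opens to 85 mm and grips with 20 to 120 N. Pads are 22 mm wide; open, the fingers measure 114 mm over their backs; the gripper's body (76 mm by 85 mm) begins 54 mm behind the grasp point. The pads swing forward as they close: fully open they stand 13 mm farther back than shut.
Start: joints at [-74.949, 20.558, 86.54, -0, 72.909, -6.595], TCP at [0.221, -0.558, 0.25] pointing down, gripper open.
Joint ranges: [-170.27, 170.27], [-57.76, 135], [12.27, 136.19], [-55.21, 235.2], [11.17, 155.16], [-170.74, 170.74]. Speed limits (degrees/s): [136.94, 136.94, 180, 180, 180, 180].

## Interface

Orientations are given as a 3x3 rotation matrix whose columns are the frame's x, y, z axes.
In Python, from bench import * gives the robot as it stands. The module is installed in compiled form; this text tells all that it offers.
- The arm moves only by the tool jog_arm, never from a script. Its arguments are lists of equal length, an entry for each row: "offset": the shift along the tool's x, y, z in mm, a list of three; "twist": the turn about the tool's z in rad; "hand": the opening, from 0 (shut) to 1 (fully open). A call has 1 to 10 rows; each row shifts and turns the commanded pose from where the row before left it, along the tool's axes as they then stand; what a row does not reach is not made up. A row lasts 1/8 s, in which the tool goes at most 62.5 mm and 10.7 degrees, less where a joint would pass 70% of its speed; a pose out of reach is approached as far as the arm can. A call with a gripper value outside its range is refused whole. The fingers move at their own pace and stop on an object; "force" is the grip in N (left out, the last holds). Time passes only in rows, so rows that do not move let the fingers close. It gives the time, the measured TCP pose, the force and the opening at its end, in the units of the state.
- observe(): the state, without advancing time (a new reading comes with each control period).
- get_image(name): name is "side" or "top"; returns a dict with "frame" (400x640x3 uint8, red, green, blue), "camera_matrix" (3x3 intrinsics, pixels), "T" (4x4, takes a point from camera to world coordinates). Camera axes: x right, y down, z forward; pixel columns grow to the right and rows downward; lengths in m; the calibration is good to about 2 mm. A picture is of the moment at which its call begins. There is no depth.
- sign_off(): hands the job in, once; it reports no verdict.
Trained networks look in the newest picture that a camera, given by its name, has taken for a name from the list of things; names that differ only in an ending like _2 or _b are one class to them, and where a whole thing is asked for, a point or a joint stands for the part that bears it (a point fixed in the world has none). Each returns a list of dicts, best first, with "confidence" (0 to 1); they miss things now and then, are a little off and sometimes report something else, mostly with a low value. They report only what shows in the picture. A call takes as long as a camera call.
- cut_out(camera, name): "region" (400x640 bool, what is visible of it) and "rect" ([left, top, width, height] in pixels, round what is visible of it).
- spot_point(camera, name): "location" ([row, column] in pixels: a listed point, or the origin of a listed thing).
The state is a dict: "clock": time; "joint_pos": joint angles; "dq": joint speeds; "joint_efforts": joint torques, N m; "tool_pos": TCP position; "eef_rot": TCP orientation; "wrist_force": force on the tool from outside, world axes, zero at the start; "wrist_torque": the same for the moment, N m; "grip_width": opening from 0.0 (shut) to 1.0 (fully open).
Only numpy, scipy, OpenCV 4.12 (cv2) and the standard library are available. Lean on these libraries where they do the work, as an engineer would, in place of code of your own. Each camera call takes 0.05 s, during which the arm holds its last target. There are 200 camera calls.

## Task

With a fingertip on top of the knurled steel wheel of the plate gauge, roll it in strokes towards the fixed fence until the gap has closed so far that the leading edge of the sliding jaw lines up with the rib on the little brass gauge rider. Then, with a fingertip, push the black lock lever all the way over, away from the robot, and take the hand clear. Move the jaw by its wheel only and keep the hand off the jaw itself; do not shift the rider, and do not pick up or move any of the loose things lying about.

Things in the scene. Friction and masses are not known exactly. Their poses are not given: they have to be found in the camera images.
- plate_gauge: the plate gauge: a dark steel bed screwed to the bench, 120x350x14 mm (its x, y, z); along its y lie, from -y: lock lever, wheel in a grey housing, jaw, fixed fence. Origin on the bench under the bed, 17.5 mm towards the fence from its centre; +x points away from the robot, +y to the left (towards the fence); turned by up to 0.3 rad
- wheel_top (a point): topmost point of the knurled steel wheel (60 mm diameter, 24 mm wide, axle along the gauge's x), 97 mm above the bench; axes as the gauge's. The grey cheeks beside it end 27 mm lower. Wheel and jaw ride on a sprung deck that yields downward at about 3 N, then 0.9 N per mm, at most 6 mm; pressed down 3 to 5 mm the wheel follows a fingertip drawn along the gauge's y, with little slip
- wheel (a joint): turn of the wheel in rad, 0 at the start, grows as its top rolls towards the fence (+y of the gauge); range to 5.7. 1 rad is 30 mm of rim and moves the jaw 8 mm towards the fence; it can be rolled back, and stays where it is left
- jaw: the sliding pale metal jaw, a bar 86 mm along the gauge's x, 24 mm in y, its top 50 mm above the bench; slides along the gauge's y, driven by the wheel. Origin at the middle of its leading (+y, fence-side) face, 28 mm above the bench. Not to be touched
- jaw_edge (a point): the jaw's leading (+y) top edge at its end beside the rider, 50 mm above the bench; axes as the gauge's
- mark (a point): the gauge mark: end beside the jaw of the 4 mm wide dark rib across the top of the brass rider (12x14x32 mm) on the scale strip along the robot's side of the gauge, 50 mm above the bench; axes as the gauge's. At the start 14 to 38 mm farther along +y than jaw_edge; the setting is right when both have the same y in the gauge's axes. The rider is not to be shifted
- fence_edge (a point): top edge of the fixed fence's inner face, 50 mm above the bench, beside the scale strip
- lock (a joint): the lock lever at the gauge's -y end, in rad: 0 leans to the robot's side (-x of the gauge, unlocked), 1.0 leans away (+x, locked, end stop). It stays where it is left; about 1.5 N at its ball moves it
- lock_tip (a point): centre of the 26 mm black ball on the lock lever's 50 mm arm, which swings about an axis along the gauge's y, 36 mm above the bench; at the start the ball is 24 mm to the -x side of that axis and 80 mm above the bench, locked 24 mm to its +x side at the same height (85 mm midway). Below it a grey block 70x50 mm (x, y), top 39 mm above the bench
- blank_plate: loose copper plate 70x100x4 mm lying flat behind the gauge; leave it where it is. Origin at the middle of its underside
- burnisher: loose burnisher with a wooden handle, 153 mm long, 25 mm high, lying in front of the gauge; leave it. Origin at the middle of its underside
- loupe: loose black eye loupe, 43 mm across, 41 mm high, standing in front of the gauge; leave it. Origin at the middle of its underside
- graver: loose graver with a wooden handle, 107 mm long, lying behind the gauge; leave it. Origin at the middle of its underside
- jar: loose glass jar with a black lid, 58 mm across, 76 mm high, standing behind the gauge; leave it. Origin at the middle of its underside
- whetstone: loose grey oilstone 50x150x25 mm at the back; leave it. Origin at the middle of its underside
- tube: loose ink tube, 122 mm long, 31 mm high, at the back; leave it. Origin at the middle of its underside

How it is judged (in metres and radians):
On the way:
1. the jaw's edge stands at the gauge mark (within 3 mm) and at rest, the lever still unlocked (y of jaw_edge in the frame of mark between -0.003 and 0.003 m and velocity of joint wheel between -0.05 and 0.05 rad/s and value of joint lock below 0.2 rad), for 0.3 s.
At the end, for the whole second after the job is handed in: the jaw's leading edge is within 3 mm of the rider's rib along the gauge, and the lock lever is over beyond 0.8 of its 1.0 rad, set in that order (y of jaw_edge in the frame of mark between -0.003 and 0.003 m and value of joint lock above 0.8 rad); the robot touches nothing.
It fails at once if the jaw is pushed directly (contact force between any of the fingers, the arm and jaw above 1 N).
It fails at once if the gauge rider is shifted by more than 2 mm (distance of mark from where it was at the start of the episode above 0.002 m).
It fails at once if a thing lying about is moved more than 15 mm or lifted (distance of any of blank_plate, burnisher, loupe, graver, jar, whetstone, tube from where it was at the start of the episode above 0.015 m).
It also fails if it takes over 48 s, if anything falls off the work surface, if the arm or the gripper's body presses on something with over 40 N, if the wrist force passes 120 N, or if a joint passes its speed limit or range.

## Working session

There is one attempt and no reset: what is moved stays moved. The work goes in short steps, Python scripts to look and compute and a tool call to move; the robot and the scene stay as the last step left them, time stands still between calls to the robot, and variables do not carry over. Pictures are saved under pics/ and viewed, on a budget of 10 in all, crops included, one or two more only if the job needs it, and the job is handed in when it is done.

Besides the shell and the picture viewer there is one more tool, called after "Call:" as a command line: name --pt "numbers of a row" for each row, then --argument value for the rest. jog_arm: Moves the arm, as the interface text tells. Its arguments: {"type":"object","properties":{"offset":{"type":"array","items":{"type":"array","items":{"type":"number"}}},"twist":{"type":"array","items":{"type":"number"}},"hand":{"type":"array","items":{"type":"number"}},"force":{"type":"number"}},"required":["offset","twist","hand"]}

```bash
mkdir -p pics; cat > h.py <<'E'
from bench import *
import numpy as np, cv2
def ray(im,rc):
    K=im["camera_matrix"];T=im["T"]
    d=T[:3,:3]@np.linalg.solve(K,[rc[1],rc[0],1.]);return T[:3,3],d
def atz(im,rc,z):
    o,d=ray(im,rc);return o+d*(z-o[2])/d[2]
def tri(a,b):
    A=np.zeros((3,3));v=np.zeros(3)
    for o,d in (a,b):
        d=d/np.linalg.norm(d);P=np.eye(3)-np.outer(d,d);A+=P;v+=P@o
    return np.linalg.solve(A,v)
Z=dict(wheel_top=.097,jaw_edge=.05,mark=.05,fence_edge=.05,lock_tip=.08,plate_gauge=0,jaw=.028)
E
python3 - <<'E'
from h import *
np.set_printoptions(precision=4,suppress=True)
ims={c:get_image(c) for c in("top","side")}
for c in ims: cv2.imwrite(f"pics/{c}0.png",ims[c]["frame"][:,:,::-1]); print(c,ims[c]["T"][:3,3])
for n,z in Z.items():
    r={}
    for c in ims:
        s=spot_point(c,n)
        for k in s[:2]: print(n,c,round(k["confidence"],2),np.round(k["location"],1),atz(ims[c],k["location"],z))
        if s: r[c]=ray(ims[c],s[0]["location"])
    if len(r)==2: print("   tri",tri(r["top"],r["side"]))
s=observe();print(s["clock"],s["tool_pos"],s["eef_rot"],s["wrist_force"])
E
```

```text
top [ 0.4493 -0.0133  0.9747]
side [ 0.5337 -0.7773  0.5382]
wheel_top top 0.82 [218.6 402.5] [ 0.5484 -0.1561  0.097 ]
wheel_top top 0.4 [173.9 424.4] [ 0.6402 -0.2045  0.097 ]
wheel_top side 0.82 [233.  299.5] [ 0.544  -0.1362  0.097 ]
wheel_top side 0.59 [276.9 247.3] [ 0.4529 -0.2527  0.097 ]
   tri [ 0.5453 -0.1541  0.1096]
jaw_edge top 0.6 [239.4 333.8] [ 0.5111 -0.0165  0.05  ]
jaw_edge side 0.4 [234.7 299.2] [ 0.5442 -0.0741  0.05  ]
   tri [ 0.5295 -0.0162  0.0084]
mark top 0.68 [233. 295.] [0.5258 0.0663 0.05  ]
mark top 0.62 [243.6 326.5] [ 0.5024 -0.0008  0.05  ]
mark side 0.58 [219.1 283.8] [ 0.5128 -0.0094  0.05  ]
   tri [0.5202 0.0696 0.0011]
fence_edge top 0.74 [233.6 294.3] [0.5245 0.0678 0.05  ]
fence_edge side 0.86 [200.7 286.6] [0.5205 0.072  0.05  ]
fence_edge side 0.57 [217.8 395.6] [ 0.7605 -0.0334  0.05  ]
   tri [0.5224 0.0674 0.0529]
lock_tip top 0.73 [235.9 431.7] [ 0.5139 -0.217   0.08  ]
lock_tip top 0.4 [167. 327.] [ 0.6622 -0.0043  0.08  ]
lock_tip side 0.54 [269.4 281.9] [ 0.5087 -0.2193  0.08  ]
   tri [ 0.5113 -0.2175  0.0789]
plate_gauge top 0.66 [217.1 355.1] [ 0.5642 -0.0655  0.    ]
plate_gauge side 0.88 [249.  305.8] [ 0.5572 -0.0584  0.    ]
   tri [ 0.5602 -0.0654  0.0057]
jaw top 0.82 [217.8 338.9] [ 0.5598 -0.0285  0.028 ]
jaw side 0.87 [229.6 306.7] [ 0.5622 -0.0245  0.028 ]
jaw side 0.23 [231.4 351.9] [ 0.6612 -0.0432  0.028 ]
   tri [ 0.5608 -0.0284  0.0305]
0.8 [ 0.2213 -0.5577  0.2503] [[ 0.9295  0.3689 -0.    ]
 [ 0.3689 -0.9295  0.0001]
 [-0.     -0.0001 -1.    ]] [-0.1591  0.7683 -0.1598]
```

```bash
python3 - <<'E'
import cv2,numpy as np
a=cv2.imread("pics/top0.png")[150:290,260:460];b=cv2.imread("pics/side0.png")[170:310,220:420]
cv2.imwrite("pics/v1.png",np.vstack([cv2.resize(x,(430,300),interpolation=3) if 0 else cv2.resize(x,None,fx=2.1*1,fy=2.1*1,interpolation=3) for x in (a,b)]))
E
```

```text
(no output)
```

View pics/top0.png

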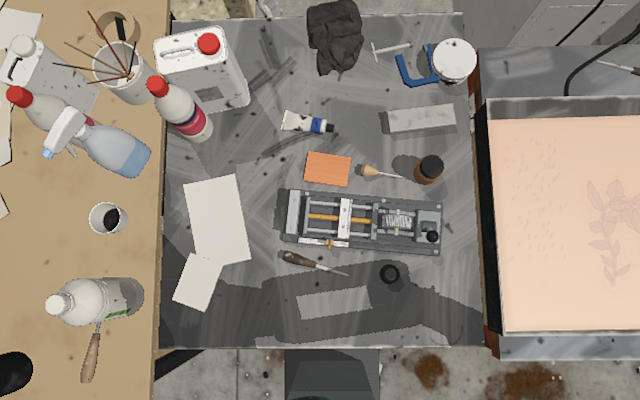

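View pics/v1.png

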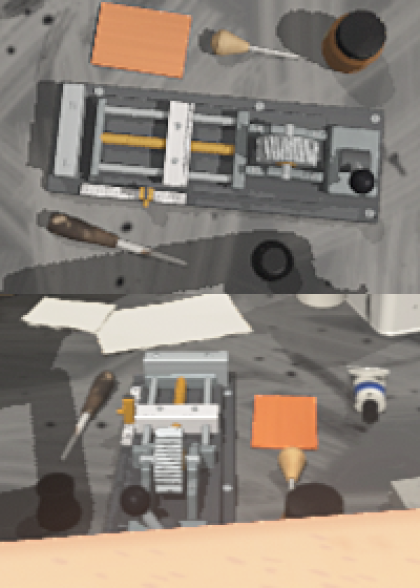

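The top view shows the gauge with the lever ball at (236,432), wheel about (220,398), jaw at cols 338–351 and brass rider about (243,330). The next step is a rectified view in gauge axes, at z = 50 mm.

```bash
cat >> h.py <<'E'
def rect(im,yaw,c,x,y,z,s):
    "ortho view: plane z, gauge axes about c; x,y ranges in m, s px/m; image right=+y, up=+x"
    K=im["camera_matrix"];T=np.linalg.inv(im["T"])
    X,Y=np.array([np.cos(yaw),np.sin(yaw),0]),np.array([-np.sin(yaw),np.cos(yaw),0])
    o=np.array([c[0],c[1],z])+X*x[1]+Y*y[0]
    W=np.column_stack([Y/s,-X/s,o])
    H=K@(T[:3,:3]@W+np.outer(T[:3,3],[0,0,1]))
    return cv2.warpPerspective(im["frame"],H,(int((y[1]-y[0])*s),int((x[1]-x[0])*s)),flags=cv2.INTER_CUBIC|cv2.WARP_INVERSE_MAP)[:,:,::-1]
E
python3 - <<'E'
from h import *
im=get_image("top");
m=cut_out("top","plate_gauge")[0];r=m["region"];print(m["confidence"],r.sum())
p=np.array([atz(im,q,.014)[:2] for q in np.argwhere(r)]).astype(np.float32)
print(cv2.minAreaRect(p))
j=cut_out("top","jaw")[0];q=np.array([atz(im,q,.05)[:2] for q in np.argwhere(j["region"])]).astype(np.float32)
print(j["confidence"],cv2.minAreaRect(q))
yaw=-.1; 
np.save("im0.npy",im,allow_pickle=True)
v=rect(im,yaw,(.56,-.065),(-.07,.06),(-.02,.18),.05,4000)
cv2.imwrite("pics/v2.png",v)
E
```

```text
0.81 8413
((0.5521894693374634, -0.07931436598300934), (0.3488304913043976, 0.12180422246456146), 83.81668853759766)
0.69 ((0.5568121671676636, -0.03972736746072769), (0.025653203949332237, 0.08694733679294586), 84.12129211425781)
```

View pics/v2.png

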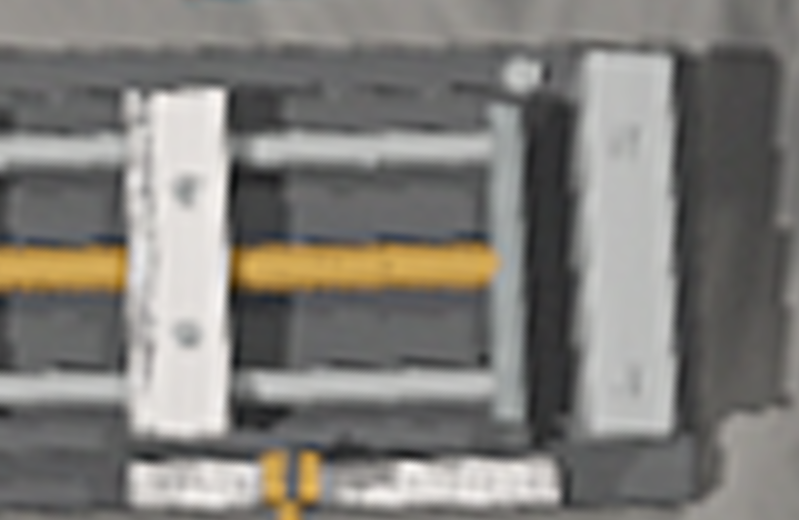

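The rectified view shows the jaw's leading edge at col ≈229 and the rib centre at ≈291 with 4 px/mm, so about 15.5 mm still to close (≈1.94 rad, 58 mm of rim). Yaw is about −0.107 rad. I'll rotate and shut the hand while working out the wheel position.

Call:
jog_arm --pt "0 0 0" --pt "0 0 0" --pt "0 0 0" --twist '[0.165,0.165,0.155]' --hand '[0,0,0]' --force 60

```text
clock: 1.32
tool_pos: [0.2213, -0.5576, 0.2502]
eef_rot: [[0.994, -0.112, -0.0], [-0.112, -0.994, 0.0], [-0.0, -0.0, -1.0]]
wrist_force: [-0.0, 0.1, -0.2]
grip_width: 0.378
```

```bash
cat >> h.py <<'E'
YAW=-.107;C=np.array([.5522,-.0793])
R=np.array([[np.cos(YAW),-np.sin(YAW)],[np.sin(YAW),np.cos(YAW)]])
g=lambda p:(R.T@(np.asarray(p)[:2]-C)*1000).round(1)
E
python3 - <<'E'
from h import *
im=get_image("top");si=get_image("side")
for c,i in(("top",im),("side",si)):
  for n in("wheel_top","wheel","lock_tip"):
    for m in cut_out(c,n)[:2]:
        rr=np.argwhere(m["region"]);print(c,n,round(m["confidence"],2),m["rect"],rr.mean(0).round(1),"g@67,80:",g(atz(i,rr.mean(0),.067)),g(atz(i,rr.mean(0),.08)))
print("lock",g([.5113,-.2175]),"wheel",g([.5475,-.155]),"mark",g([.5024,-.0008]))
cv2.imwrite("pics/v3.png",rect(im,YAW,C,(-.07,.07),(-.18,-.03),.067,4000))
s=observe();print(s["clock"],s["tool_pos"],g(s["tool_pos"]),s["eef_rot"][0],s["grip_width"])
E
```

```text
top wheel_top 0.72 [305.3, 196.2, 107.9, 50.4] [220.5 358.6] g@67,80: [-4.3  9.7] [-5.8 10.4]
top wheel 0.83 [383.0, 215.9, 28.3, 15.5] [221.3 396.2] g@67,80: [  1.5 -68.6] [ -0.1 -66.9]
top wheel 0.55 [304.6, 194.1, 109.8, 52.4] [220.5 358.7] g@67,80: [-4.3  9.7] [-5.8 10.3]
top lock_tip 0.6 [426.5, 229.0, 11.2, 10.5] [235.2 431.5] g@67,80: [ -20.7 -143.5] [ -22.  -140.6]
side wheel_top 0.84 [275.2, 206.5, 48.9, 75.6] [242.7 304.2] g@67,80: [  5.4 -47.5] [  6.8 -65.3]
side wheel 0.77 [293.7, 233.1, 13.8, 32.6] [248.4 299.6] g@67,80: [ -2.6 -66.1] [ -1.  -83.5]
side lock_tip 0.51 [278.6, 261.6, 19.9, 20.6] [270.4 285.9] g@67,80: [ -23.2 -131. ] [ -21.  -146.5]
lock [ -25.9 -141.8] wheel [  3.4 -75.8] mark [-57.9  72.7]
1.725 [ 0.22131403 -0.55763955  0.25024579] [-277.9 -510.9] [ 9.94419595e-01 -1.05497225e-01 -6.75338378e-05] -0.001445574841989664
```

View pics/v3.png

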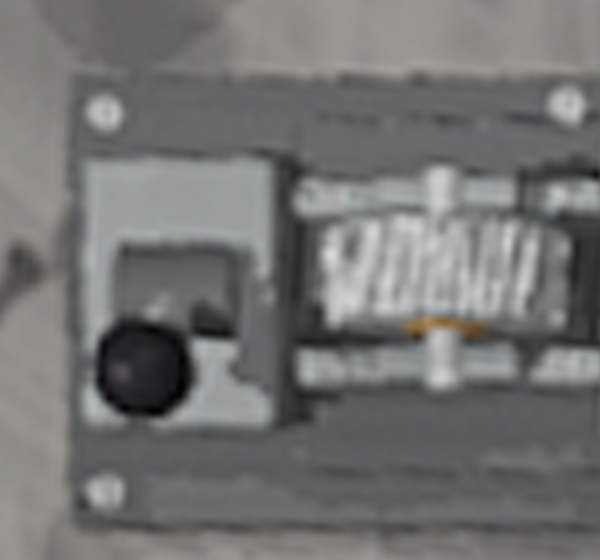

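The ball is at (-23,-141) and the wheel axle at (0,-70) in gauge mm (col 440 in the view). Moving above the wheel's near side.

Call:
jog_arm --pt "31 -47 0" --pt "31 -47 0" --pt "31 -47 0" --pt "31 -47 0" --pt "31 -47 0" --pt "31 -48 0" --pt "31 -48 0" --pt "31 -48 0" --pt "30 -48 0" --pt "0 0 55" --twist '[0,0,0,0,0,0,0,0,0,0]' --hand '[0,0,0,0,0,0,0,0,0,0]'

```text
clock: 2.98
tool_pos: [0.5497, -0.1612, 0.1988]
eef_rot: [[0.995, -0.101, 0.011], [-0.101, -0.995, -0.004], [0.012, 0.002, -1.0]]
wrist_force: [0.2, -0.1, -0.5]
grip_width: -0.004
```

Call:
jog_arm --pt "0 0 30" --pt "0 0 30" --pt "0 0 8" --pt "0 0 0" --twist '[0,0,0,0]' --hand '[0,0,0,0]'

```text
clock: 3.48
tool_pos: [0.5434, -0.1629, 0.1274]
eef_rot: [[0.994, -0.107, -0.0], [-0.107, -0.994, 0.0], [-0.0, -0.0, -1.0]]
wrist_force: [0.4, -0.1, 0.0]
grip_width: -0.0
```

```bash
python3 -c "
from h import *
s=observe();print(s['clock'],s['tool_pos'],g(s['tool_pos']),s['wrist_force'],s['eef_rot'])"
```

```text
3.475 [ 0.54341843 -0.16290188  0.12735356] [  0.2 -84.1] [ 0.38778939 -0.05215327  0.00388225] [[ 9.94292067e-01 -1.06691498e-01 -4.58570145e-04]
 [-1.06691361e-01 -9.94292138e-01  3.12108041e-04]
 [-4.89251965e-04 -2.61401076e-04 -9.99999846e-01]]
```

Call:
jog_arm --pt "0 0 6" --pt "0 0 5" --pt "0 0 4" --pt "0 0 0" --twist '[0,0,0,0]' --hand '[0,0,0,0]'

```text
clock: 3.98
tool_pos: [0.5437, -0.1631, 0.1126]
eef_rot: [[0.994, -0.107, 0.001], [-0.107, -0.994, -0.0], [0.001, 0.0, -1.0]]
wrist_force: [-0.6, -1.2, 3.1]
grip_width: 0.002
```

Contact (3 N). First stroke: a little deeper, 28 mm, then lift straight up.

Call:
jog_arm --pt "0 0 2" --pt "0 -4 0" --pt "0 -5 0" --pt "0 -5 0" --pt "0 -5 0" --pt "0 -5 0" --pt "0 -4 0" --pt "0 0 0" --twist '[0,0,0,0,0,0,0,0]' --hand '[0,0,0,0,0,0,0,0]'

```text
clock: 4.97
tool_pos: [0.5468, -0.1346, 0.111]
eef_rot: [[0.994, -0.107, 0.001], [-0.107, -0.994, 0.0], [0.001, -0.0, -1.0]]
wrist_force: [-0.6, 1.1, 7.7]
grip_width: -0.0
```

Call:
jog_arm --pt "0 0 -12" --pt "0 14 -8" --pt "0 14 0" --pt "0 0 0" --twist '[0,0,0,0]' --hand '[0,0,0,0]'

```text
clock: 5.48
tool_pos: [0.5432, -0.1644, 0.1302]
eef_rot: [[0.994, -0.109, 0.0], [-0.109, -0.994, -0.0], [0.0, 0.0, -1.0]]
wrist_force: [-0.6, -0.8, 0.6]
grip_width: -0.003
```

```bash
cat > m.py <<'E'
from h import *
import sys
im=get_image("top")
v=rect(im,YAW,C,(-.08,.055),(0,.17),.05,4700)
cv2.imwrite(sys.argv[1],v)
# jaw leading edge: brightness profile over rows at x -35..-38 mm ; rib: brass profile at x -55..
for nm,x0,x1 in(("jaw",-36,-28),("jaw2",-42,-37),("rider",-64,-50)):
    a=v[int((55-x1)*4.7):int((55-x0)*4.7)].astype(float).mean(0)
    print(nm,[(i,*a[int(i*4.7)].round().astype(int)[::-1]) for i in range(0,100,3)] if len(sys.argv)>2 else "")
s=observe();print(s['clock'],g(s['tool_pos']),s['tool_pos'][2],s['wrist_force'])
E
python3 m.py pics/v4.png
```

```text
jaw 
jaw2 
rider 
5.525 [ -0.2 -84.9] 0.13001145407886391 [-0.18109745  0.15860713 -0.80521388]
```

View pics/v4.png

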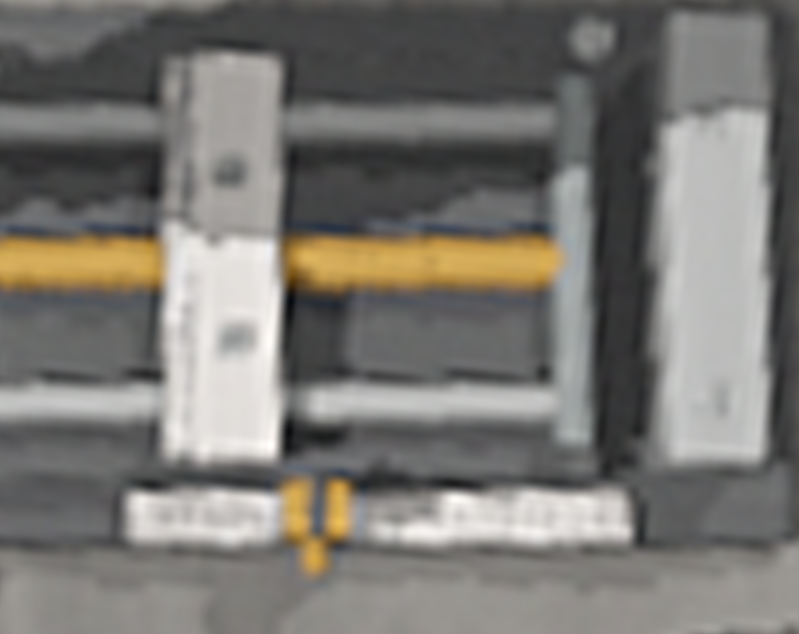

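After stroke 1 the jaw edge is at col ≈281 and the rib at ≈318 with 4.7 px/mm, so 7.9 mm remains (≈29 mm of rim). Repeating the stroke.

Call:
jog_arm --pt "0 0 8" --pt "0 0 6" --pt "0 0 5" --pt "0 -4 0" --pt "0 -5 0" --pt "0 -5 0" --pt "0 -5 0" --pt "0 -5 0" --pt "0 -5 0" --pt "0 0 0" --twist '[0,0,0,0,0,0,0,0,0,0]' --hand '[0,0,0,0,0,0,0,0,0,0]'

```text
clock: 6.78
tool_pos: [0.5462, -0.1331, 0.1116]
eef_rot: [[0.994, -0.107, -0.0], [-0.107, -0.994, 0.001], [-0.001, -0.001, -1.0]]
wrist_force: [-2.5, 2.2, 6.3]
grip_width: -0.002
```

Call:
jog_arm --pt "0 0 -12" --pt "0 8 -8" --pt "0 7 0" --pt "0 0 0" --twist '[0,0,0,0]' --hand '[0,0,0,0]'

```text
clock: 7.28
tool_pos: [0.5448, -0.1498, 0.1313]
eef_rot: [[0.994, -0.108, 0.0], [-0.108, -0.994, -0.0], [0.0, 0.0, -1.0]]
wrist_force: [-0.5, -0.1, -1.0]
grip_width: 0.002
```

```bash
python3 m.py pics/v5.png
```

```text
jaw 
jaw2 
rider 
7.325 [ -0.  -70.5] 0.1310808027468334 [0.05203092 0.2734738  0.54128073]
```

View pics/v5.png

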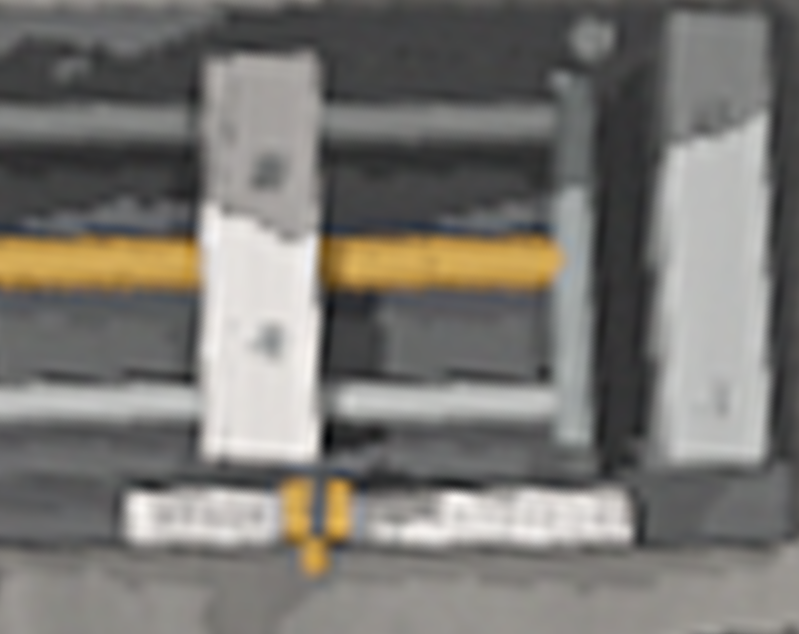

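The jaw edge is at col ≈320 and the rib centre at ≈318–319, about 0.3 mm apart, and the lever is still unlocked. Next the lever: approach on the robot's side of the ball.

Call:
jog_arm --pt "-20 24 -5" --pt "-20 24 0" --pt "-18 22 0" --pt "0 0 0" --pt "0 0 20" --pt "0 0 20" --pt "0 0 12" --pt "0 0 0" --twist '[0,0,0,0,0,0,0,0]' --hand '[0,0,0,0,0,0,0,0]'

```text
clock: 8.32
tool_pos: [0.4795, -0.2116, 0.0834]
eef_rot: [[0.994, -0.107, -0.002], [-0.107, -0.994, 0.001], [-0.002, -0.001, -1.0]]
wrist_force: [-0.1, -0.1, 0.6]
grip_width: 0.004
```

```bash
python3 - <<'E'
from h import *
s=observe();print(s['clock'],g(s['tool_pos']),s['tool_pos'][2],s['wrist_force'])
i=get_image("side");cv2.imwrite("pics/v6.png",cv2.resize(i["frame"][160:300,220:380,::-1],None,fx=4,fy=4,interpolation=2))
E
```

```text
8.325 [ -58.2 -139.3] 0.0834358029907406 [-0.10303661 -0.13546995  0.5526736 ]
```

View pics/v6.png

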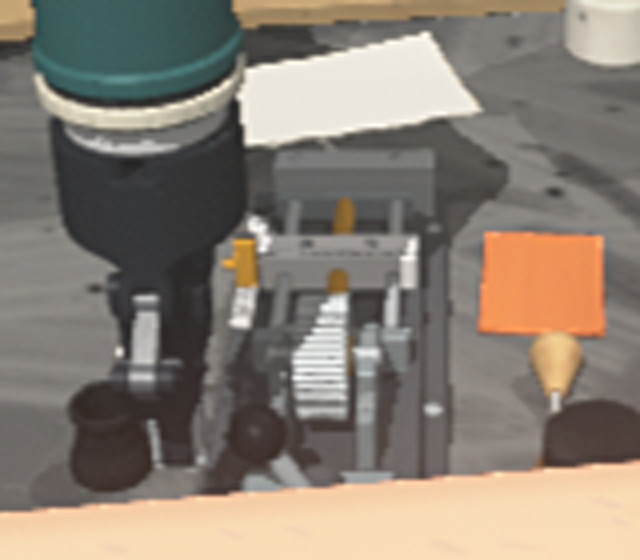

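The finger (cols ≈155–205) stands just to the robot's side of the black ball (≈255,432), clear of everything. Pushing.

Call:
jog_arm --pt "6 0 0" --pt "6 0 0" --pt "6 0 0" --pt "7 0 0" --pt "7 0 0" --pt "7 0 0" --pt "6 0 0" --pt "5 0 0" --pt "4 0 0" --pt "0 0 0" --twist '[0,0,0,0,0,0,0,0,0,0]' --hand '[0,0,0,0,0,0,0,0,0,0]'

```text
clock: 9.62
tool_pos: [0.5339, -0.2182, 0.0842]
eef_rot: [[0.994, -0.107, 0.0], [-0.107, -0.994, 0.0], [0.0, -0.0, -1.0]]
wrist_force: [0.0, -0.6, -0.2]
grip_width: -0.0
```

Call:
jog_arm --pt "2 0 0" --pt "2 0 0" --pt "0 0 0" --twist '[0,0,0]' --hand '[0,0,0]'

```text
clock: 10.0
tool_pos: [0.5373, -0.2184, 0.0842]
eef_rot: [[0.994, -0.107, -0.0], [-0.107, -0.994, 0.0], [-0.0, -0.0, -1.0]]
wrist_force: [-0.9, 0.2, -0.8]
grip_width: -0.002
```

Call:
jog_arm --pt "2 0 0" --pt "2 0 0" --pt "1 0 0" --pt "0 0 0" --twist '[0,0,0,0]' --hand '[0,0,0,0]'

```text
clock: 10.5
tool_pos: [0.5383, -0.2183, 0.0839]
eef_rot: [[0.994, -0.106, -0.008], [-0.106, -0.994, 0.002], [-0.008, -0.001, -1.0]]
wrist_force: [-12.3, -1.4, 7.8]
grip_width: -0.001
```

```bash
python3 - <<'E'
from h import *
i=get_image("side")
for k in spot_point("side","lock_tip")[:3]: print(k["confidence"],g(atz(i,k["location"],.08)))
s=observe();print(s['clock'],g(s['tool_pos']),s['tool_pos'][2],s['wrist_force'])
cv2.imwrite("pics/v7.png",cv2.resize(i["frame"][160:300,220:380,::-1],None,fx=4,fy=4,interpolation=2))
E
```

```text
0.47 [  21.8 -142.5]
10.6 [   1.  -139.7] 0.08389219918496797 [-12.11804977  -1.52660072   6.82954466]
```

View pics/v7.png

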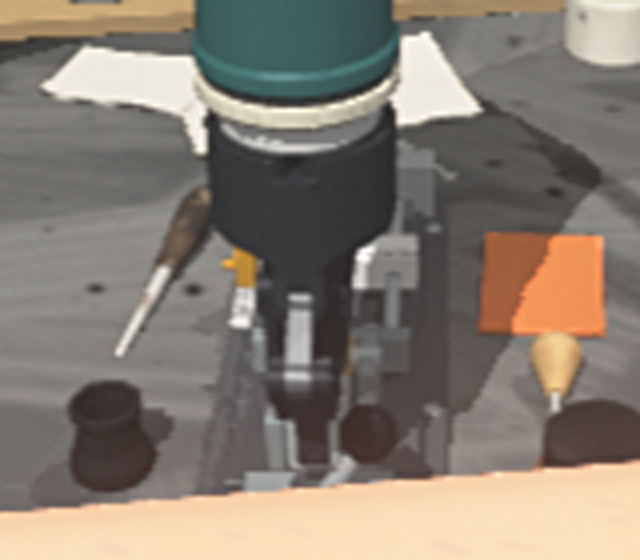

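The ball is now at (368,432), at +22 mm against the end stop: the force has risen to 12 N. Back off, lift clear, and check the jaw.

Call:
jog_arm --pt "-8 0 0" --pt "-12 0 0" --pt "0 0 -30" --pt "0 0 -50" --pt "0 0 -50" --pt "-40 40 0" --pt "-40 40 0" --pt "0 0 0" --pt "0 0 0" --twist '[0,0,0,0,0,0,0,0,0]' --hand '[0,0,0,0,0,0,0,0,0]'

```text
clock: 11.72
tool_pos: [0.4346, -0.2879, 0.2145]
eef_rot: [[0.994, -0.108, 0.001], [-0.108, -0.994, -0.0], [0.001, -0.0, -1.0]]
wrist_force: [0.4, 0.0, -0.5]
grip_width: -0.001
```

```bash
python3 - <<'E'
from h import *
i=get_image("top")
for k in spot_point("top","lock_tip")[:2]: print(k["confidence"],g(atz(i,k["location"],.08)))
s=observe();print(s['clock'],g(s['tool_pos']),s['tool_pos'][2],s['wrist_force'])
cv2.imwrite("pics/v8.png",rect(i,YAW,C,(-.08,.055),(-.18,.1),.05,2850))
cv2.imwrite("pics/v8.png",np.vstack([rect(i,YAW,C,(-.075,.03),(0.02,.1),.05,6000)[:,:480],cv2.resize(rect(i,YAW,C,(-.05,.05),(-.18,-.1),.08,2000),None,fx=1,fy=1)[:,:160].repeat(1,0) if 0 else np.pad(rect(i,YAW,C,(-.05,.05),(-.18,-.02),.08,1600)[:160],((0,0),(0,224),(0,0)))]))
E
```

```text
0.5 [  25.9 -135.3]
11.825 [ -94.1 -219.4] 0.21432607579521878 [0.04554235 0.17119149 0.23832268]
```

View pics/v8.png

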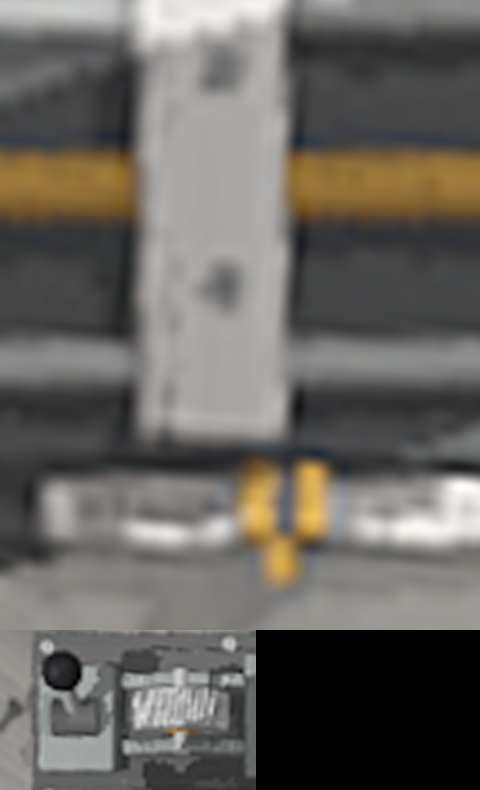

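The jaw edge is at col ≈287 and the rib at ≈287 (6 px/mm), so they line up. The ball is over at +24 to +26 mm and the hand is clear.

```bash
python3 -c "
from bench import *
print(sign_off())"
```

```text
the job is handed in; nothing more can be done
None
```

The jaw's leading edge now lines up with the rider's rib, the lock lever is fully over, and the job is handed in. It took about 12 s of the 48 s allowed; sign-off gives no verdict.

I rolled the wheel in two fingertip strokes of about 28 mm each, closing the roughly 15.5 mm gap. I then checked the alignment with the lever still unlocked, pushed the lever away from the robot until it met its end stop (about 12 N), and lifted the hand clear.

Last checks:
- **Jaw and rib:** they matched to well under 1 mm in the final top view. That is read by eye from a rectified picture; the networks' own `jaw_edge` and `mark` points were too scattered to use.
- **Lock lever:** the top camera put the ball at about +26 mm, and the side camera at +22 mm while it was still held. Locked is +24 mm.
- **Hand:** it is clear, with wrist force about zero. I saw no shift of the rider in the pictures. I did not measure the loose things separately, but the hand stayed clear of them.

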